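# Bottom a clutch spring under its end plate

### The arm

A 7-joint arm with a two-finger parallel gripper is mounted at the origin on the work surface. World frame = base frame: x ahead of the robot, y to its left, z up, the work surface at z = 0. Lengths are in m, angles in rad, forces in N, time in s.
With the tool pointing down it reaches from about 0.35 to 0.9 m from the base axis. Payload 8.1 kg.
Tool frame: the origin (TCP) lies at the very end of the fingers, on their centre line; the grasp point (between the pads) lies 19 mm behind it; z points along the fingers, y is the line along which they close (so a half turn about z gives the same grasp; the last joint's range is limited). The gripper opens to 92 mm and grips with 3 to 60 N. Pads are 19 mm wide; open, the fingers measure 130 mm over their backs; the gripper's body (75 mm by 190 mm) begins 47 mm behind the grasp point.
Start: joints at [1.193, 0.434, 0.025, 1.573, -0.012, 1.134, -0.075], TCP at [0.17, -0.602, 0.227] pointing down, gripper open.
Joint ranges: [-2.62, 2.62], [-0.44, 2.09], [-1.27, 1.32], [0.08, 2.57], [-1.32, 4.46], [0.12, 2], [-2.74, 2.74]. Speed limits (rad/s): [2.22, 2.22, 3.01, 3.01, 3.14, 3.14, 3.14].

### API

Orientations are given as a rotation vector (axis times angle).
In Python, from cell import readout, cams, job gives the robot as it stands.
- The arm moves only by the tool drive_tool, never from a script. Its argument "commands" is a list of rows, each a list of 3 entries, a list of its own where there are three numbers: the turn, a rotation vector about the tool's x, y, z in rad, then the shift along the tool's x, y, z in cm, then the gripper's target within -1 to 1 (fully open at 1, half-way at 0, shut at -1). A call has 1 to 20 rows; each row is the pose to reach, as a shift and turn from the pose commanded when the call began, along the tool's axes at that moment; what a row does not reach only later rows make up. A row lasts 1/12 s, in which the tool goes at most 41.7 mm and 7.16 degrees, less where a joint would pass 70% of its speed; a pose out of reach is approached as far as the arm can. A call with a gripper value outside its range is refused whole. The fingers move at their own pace and stop on an object; "newtons" is the grip in N (left out, the last holds). Time passes only in rows, so rows that repeat a pose let the fingers close. It gives the time, the measured TCP pose, the force, the opening and the grip force at its end, in the units of the state.
- readout.observe(): the state, without advancing time (a new reading comes with each control period).
- cams.get_image(name): name is "side" or "top"; returns the picture (480x640x3 uint8, blue, green, red); there is no depth.
- cams.camera_info(name): a dict with "camera_matrix" (3x3 intrinsics, pixels), "k1" (the pictures are not rectified: a ray, as slopes to the right and down, at radius r is drawn at 1 + k1 r^2 times it, then the intrinsics apply), "R" (3x3) and "t" (3): a world point X has camera coordinates R X + t. Camera axes: x right, y down, z forward; pixel columns grow to the right and rows downward; lengths in m; the calibration is good to about 2 mm. A picture is of the moment at which its call begins. camera_info takes no time and is no camera call.
- job.sign_off(): hands the job in; it is judged then, once.
The state is a dict: "clock": time; "joints": joint angles; "dq": joint speeds; "joint_efforts": joint torques, N m; "position": TCP position; "ee_rot": TCP orientation; "force": force on the tool from outside, world axes, zero at the start; "ft_torque": the same for the moment, N m; "width": opening from 0.0 (shut) to 1.0 (fully open); "gripper_force": force on a finger pad.
Only numpy, scipy, OpenCV 4.12 (cv2) and the standard library are available. Lean on these libraries where they do the work, as an engineer would, in place of code of your own. Each camera call takes 0.05 s, during which the arm holds its last target. There are 200 camera calls.

### The job

Lay the loose end plate on the rim of the spring-loaded clutch cup so that it sits level and fully seated, then press it down against the spring until the cup meets its hard stop, steadily and without ramming it. Finish while still holding it pressed down on the stop, so that I can push the locking pins in; do not let it spring back, and leave the other parts on the bench where they lie.

Things in the scene. Friction and masses are not known exactly. Their poses are not given: they have to be found in the camera images.
- spring_stand: Assembly stand fixed to the bench: dark steel base 120 x 120 x 12 mm, in its middle a steel stop ring (68 mm across, top 30 mm above the bench) with the sprung clutch cup over it, and two side posts (18 x 8 mm, tops 58 mm above the bench, 47 mm from the centre along its +y and -y). Origin: centre of the base's underside; z up.
- cup (a joint): How far the spring-loaded cup is pushed down, in m: 0 = up (as it starts), 0.014 = on the hard stop (the cup's bottom meets the stop ring). With the end plate on it, the cup starts to go down at a push of about 3 to 4 N and needs about 10 to 11 N to be held on the stop; it springs back up when let go.
- cup_rim (a point): Centre of the cup's open mouth, level with its rim; it goes down with the cup. Steel cup, axis vertical, 72 mm outside and 62 mm inside diameter, 40 mm tall, inside depth 35 mm; the rim is 84 mm above the bench when up and 70 mm on the stop. z up.
- end_plate: Loose bare-metal plate, about 0.16 kg, right way up on the bench: disc 76 mm across, 5 mm thick; below it a round spigot 58 mm across, 8 mm deep (foot tapered to 53 mm) that enters the cup, the disc resting on the rim; on top, across the middle, a grip bar 50 mm long (plate x), 14 mm wide (y), 30 mm tall. Origin: centre of the spigot's underside. Disc top at z 13 mm, bar top at 43 mm. Any yaw fits.
- plate_seat (a point): Centre of the underside of the end plate's disc, 8 mm above the plate's origin: the face that rests on the rim. It coincides with the centre of the cup's mouth when the plate is seated.
- pilot_lamp: Bystander, loose: small green glass pilot lamp on a brass base, 30 mm in diameter, 40 mm tall. Origin: centre of its underside.
- coin_slide: Bystander, loose: flat nickel-plated coin slide 90 x 34 x 6 mm with a lip 20 mm tall at one end. Origin: centre of its underside; x along its length.
- idler_wheel: Bystander, loose: black rubber idler wheel lying flat, 56 mm in diameter, 16 mm tall with its brass hub. Origin: centre of its underside.
- cartridge: Bystander, loose: small tin pick-up cartridge 36 x 18 x 14 mm. Origin: centre of its underside; x along its length.
Not all that is in view belongs to the job. Leave any green or red look-alike of the end_plate alone.

How it is judged:
On the way, in this order (a step that is already met when the one before it is completed fails the run):
1. the end plate sits seated and level on the cup's rim, the cup not yet pressed home (horizontal distance between plate_seat and cup_rim below 0.004 m and z of plate_seat in the frame of cup_rim between -0.0025 and 0.0025 m and angle between end_plate's own z axis and vertical below 0.06 rad and height (world z) of plate_seat above 0.05 m and value of joint cup below 0.01 m), for 0.1 s.
2. the cup is pressed down onto its hard stop under the seated plate (horizontal distance between plate_seat and cup_rim below 0.004 m and z of plate_seat in the frame of cup_rim between -0.0025 and 0.0025 m and angle between end_plate's own z axis and vertical below 0.06 rad and height (world z) of plate_seat above 0.05 m and value of joint cup above 0.0125 m), for 0.5 s.
At the end, for the whole second after the job is handed in: The end plate is seated on the cup's rim (centred within 4 mm, its disc's underside within 2.5 mm of the rim, tilted less than 0.06 rad), the cup is down on its stop (pushed at least 12.5 of 14 mm) and at rest, and the gripper's fingers are holding it there (more than 3 N on the plate) (all of step 2 and contact force between the fingers and end_plate above 3 N and linear speed of end_plate below 0.01 m/s); the arm keeps its last pose, push and grip.
It fails at once if the plate is rammed: more than 80 N on the cup and stand (contact force between end_plate and spring_stand above 80 N).
It fails at once if a bystander part is moved by more than 20 mm (distance of any of pilot_lamp, coin_slide, idler_wheel, cartridge from where it was at the start of the episode above 0.02 m).
It also fails if it takes over 51 s, if anything falls off the work surface, if the arm or the gripper's body presses on something with over 40 N, if the wrist force passes 120 N, or if a joint passes its speed limit or range.

## Working session

There is one attempt and no reset: what is moved stays moved. The work goes in short steps, Python scripts to look and compute and a tool call to move; the robot and the scene stay as the last step left them, time stands still between calls to the robot, and variables do not carry over. Pictures are saved under pics/ and viewed, at most 10 in all, crops included, and the job is handed in when it is done.

Besides the shell and the picture viewer there is one more tool, called after "Call:" as name(argument=value, ...) on one line, values as JSON. drive_tool: Moves the arm, as the interface text tells. Its arguments: {"type":"object","properties":{"commands":{"type":"array"},"newtons":{"type":"number"}},"required":["commands"]}

```bash
mkdir -p pics; ls; python3 - <<'E'
from cell import readout,cams,job
import cv2
print(readout.observe())
for n in("side","top"):
    cv2.imwrite(f"pics/{n}0.png",cams.get_image(n)); print(n,cams.camera_info(n))
E
```

```text
pics
{'clock': 0.0, 'joints': array([ 1.19340061,  0.43519616,  0.02498319,  1.57412228, -0.01162231,
        1.13396724, -0.07513632]), 'dq': array([-7.45142925e-04,  1.37411319e-03,  2.99164798e-05,  1.62583078e-03,
       -1.82006221e-04,  1.52738442e-03,  1.90900833e-03]), 'joint_efforts': array([-3.66557078e-04, -6.67852736e+01,  9.84776504e-01, -3.14468157e+01,
       -6.05527614e-02,  4.27270797e-02,  1.58428625e-04]), 'position': array([ 0.16940027, -0.60107065,  0.225952  ]), 'ee_rot': array([-3.11051548e+00, -4.29889707e-01,  5.25376221e-04]), 'force': array([-0.68916889,  0.00508821, -0.41135273]), 'ft_torque': array([-0.09557228, -0.00437072, -0.00308371]), 'gripper_force': 0.0, 'width': 0.9972914205801054}
side {'camera_matrix': array([[451.84092967,   0.        , 324.4770804 ],
       [  0.        , 451.84092967, 237.93464039],
       [  0.        ,   0.        ,   1.        ]]), 'k1': -0.05303038545897216, 'R': array([[-0.91978863, -0.39219705, -0.01305164],
       [-0.18992329,  0.4740242 , -0.85978497],
       [ 0.34339193, -0.78834163, -0.51048942]]), 't': array([0.50249204, 0.17170289, 0.61299545])}
top {'camera_matrix': array([[512.521427  ,   0.        , 318.13134838],
       [  0.        , 512.521427  , 242.14876966],
       [  0.        ,   0.        ,   1.        ]]), 'k1': -0.13458014514893527, 'R': array([[ 0.00340437, -0.99998037, -0.00525991],
       [-0.98239251, -0.00236185, -0.18681377],
       [ 0.18679768,  0.00580328, -0.98238126]]), 't': array([-0.01247929,  0.54909127,  1.0414931 ])}
```

View pics/side0.png

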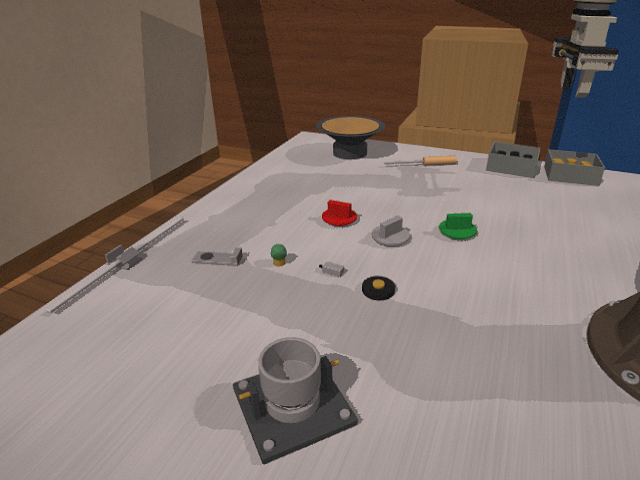

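View pics/top0.png

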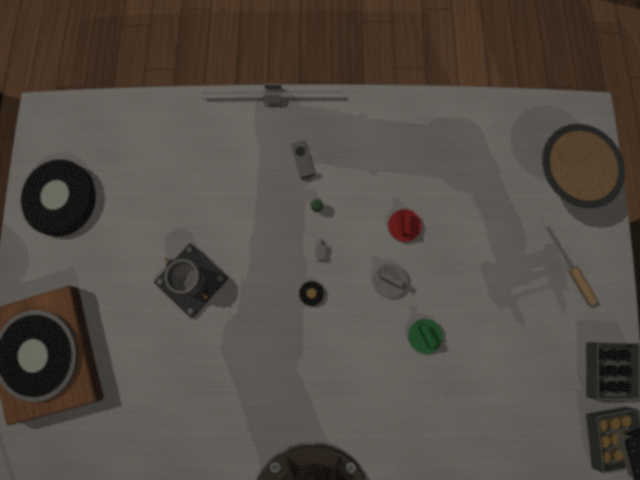

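The bare plate is at side (392,231) and top (391,281). The cup is at side (290,365) and top (183,277). I'll enlarge these four patches into one picture.

```bash
python3 - <<'E'
import cv2,numpy as np
s=cv2.imread("pics/side0.png");t=cv2.imread("pics/top0.png")
def c(i,x,y,w,h,g=1):
    p=cv2.resize(i[y:y+h,x:x+w],(400,300),interpolation=cv2.INTER_CUBIC);return np.clip(p*float(g),0,255).astype(np.uint8)
o=np.vstack([np.hstack([c(s,362,208,60,45),c(s,230,330,140,105)]),np.hstack([c(t,361,258,60,45,1.8),c(t,133,239,100,75,1.8)])])
cv2.imwrite("pics/crop0.png",o)
E
```

```text
(no output)
```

View pics/crop0.png

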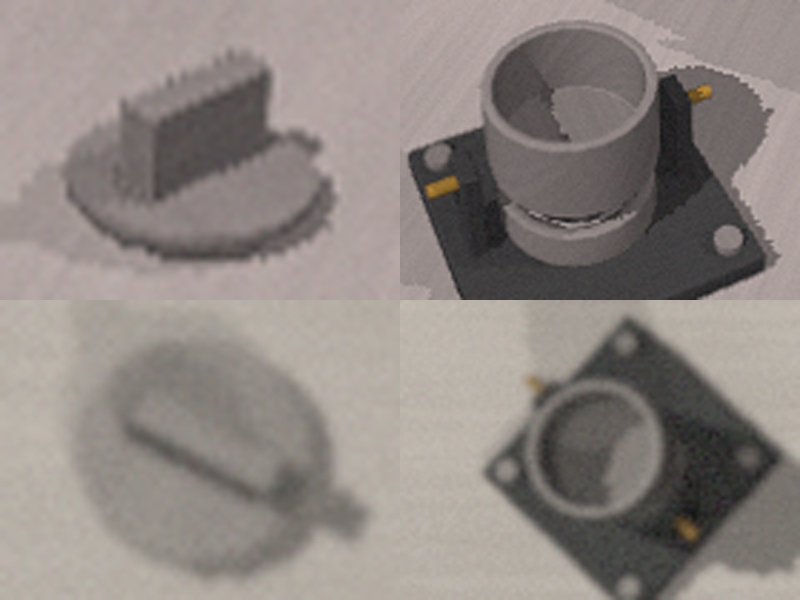

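```bash
cat >h.py <<'E'
import numpy as np,cv2
from cell import cams,readout
def norm(n,uv):
    i=cams.camera_info(n);D=np.array([i['k1'],0,0,0,0.])
    return cv2.undistortPoints(np.array(uv,float).reshape(-1,1,2),i['camera_matrix'],D)[:,0],i
def proj(n,X):
    i=cams.camera_info(n)
    return cv2.projectPoints(np.array(X,float).reshape(-1,1,3),cv2.Rodrigues(i['R'])[0],i['t'],i['camera_matrix'],np.array([i['k1'],0,0,0,0.]))[0][:,0]
def ray(n,uv):
    p,i=norm(n,uv);d=np.c_[p,np.ones(len(p))]@i['R'];return -i['R'].T@i['t'],d
def plane(n,uv,z):
    c,d=ray(n,uv);return c+d*((z-c[2])/d[:,2])[:,None]
def tri(us,ut):
    (a,d),(b,e)=ray('side',us),ray('top',ut);d=d[0]/np.linalg.norm(d[0]);e=e[0]/np.linalg.norm(e[0])
    s=np.linalg.lstsq(np.c_[d,-e],b-a,rcond=None)[0];p,q=a+s[0]*d,b+s[1]*e
    return (p+q)/2,np.linalg.norm(p-q)*1e3
def circ(P):
    x,y=P[:,0],P[:,1];s=np.linalg.lstsq(np.c_[2*x,2*y,np.ones(len(x))],x*x+y*y,rcond=None)[0]
    return s[:2],2e3*np.sqrt(s[2]+s[0]**2+s[1]**2)
E
python3 - <<'E'
from h import *
np.set_printoptions(precision=4,suppress=True)
S=lambda P,k,o:np.array(P,float)/k+o
sp=lambda P:S(P,400/60,(361.5,207.5)); tp=lambda P:S(np.array(P)-[0,300],400/60,(360.5,257.5))
sc=lambda P:S(np.array(P)-[400,0],400/140,(229.5,329.5)); tc=lambda P:S(np.array(P)-[400,300],4,(132.5,238.5))
bs=sp([[123,105],[155,122],[270,68],[238,53]]);bt=tp([[125,415],[265,495],[285,468],[145,385]])
print("bar top",tri(bs.mean(0),bt.mean(0)))
P=plane('side',bs,.043);print(P[:,:2],P.mean(0)); d=(P[2]-P[1]+P[3]-P[0])[:2];print("yaw s",np.degrees(np.arctan2(d[1],d[0])))
P=plane('top',bt,.043);d=(P[1]-P[0]+P[2]-P[3])[:2];print(P.mean(0),"yaw t",np.degrees(np.arctan2(d[1],d[0])))
rs=sc([[482,95],[500,40],[570,20],[640,43],[658,90],[570,155],[500,132],[638,133]]);rt=tc([[525,448],[665,448],[595,378],[595,518],[545,398],[645,398],[545,498],[645,498]])
print("rim",tri((rs[0]+rs[4]+rs[2]+rs[5])/4,rt.mean(0)),circ(plane('side',rs,.084)),circ(plane('top',rt,.084)))
ds=sp([[65,175],[70,205],[120,240],[200,252],[330,195],[300,222]]);dt=tp([[75,457],[330,457],[203,340],[203,575]])
print("disc",circ(plane('side',ds,.012)),circ(plane('top',dt,.013)))
E
```

```text
bar top (array([ 0.4735, -0.1664,  0.0428]), np.float64(2.5799573997467298))
[[ 0.4915 -0.1474]
 [ 0.48   -0.1411]
 [ 0.4577 -0.1855]
 [ 0.469  -0.1912]] [ 0.4746 -0.1663  0.043 ]
yaw s -116.92698526171392
[ 0.4722 -0.1666  0.043 ] yaw t -120.53148543352347
rim (array([0.4729, 0.2729, 0.0804]), np.float64(0.7801752164515822)) (array([0.4736, 0.2726]), np.float64(73.78264541318694)) (array([0.4723, 0.2719]), np.float64(73.813646298729))
disc (array([ 0.4731, -0.1627]), np.float64(77.6608392258415)) (array([ 0.4704, -0.1699]), np.float64(80.75426104460975))
```

```bash
cat >>h.py <<'E'
from scipy.spatial.transform import Rotation as Ro
def go(X,yaw=None):
    """tool-frame shift (cm) and turn to a down-pointing tool at X with tool x at yaw (deg)"""
    o=readout.observe();R=Ro.from_rotvec(o['ee_rot']);sh=R.inv().apply(np.array(X)-o['position'])*100
    x=R.apply([1,0,0]);yaw=np.degrees(np.arctan2(x[1],x[0])) if yaw is None else yaw
    G=Ro.from_euler('z',yaw,degrees=True)*Ro.from_rotvec([np.pi,0,0])
    print('t',o['clock'],'pos',o['position'].round(4),'shift',sh.round(2),'turn',(R.inv()*G).as_rotvec().round(4),'F',o['force'].round(2),'w',round(o['width'],3),'gf',o['gripper_force'],'j',o['joints'].round(2))
E
python3 -c "
from h import *
go([.4735,-.1664,.13],62)"
```

```text
t 0.1 pos [ 0.1695 -0.6011  0.226 ] shift [ 41.06 -33.58   9.65] turn [-1.400e-03 -5.000e-04 -8.074e-01] F [-0.17 -0.89  0.32] w 1.0 gf 0.0 j [ 1.19  0.44  0.02  1.57 -0.01  1.13 -0.08]
```

Call:
drive_tool(commands=[[[0,0,-0.1],[4,-3.3,0],1],[[0,0,-0.2],[8,-6.6,0],1],[[0,0,-0.3],[11,-9,0],1],[[0,0,-0.4],[14,-11.5,0],1],[[0,0,-0.5],[17,-14,0],1],[[0,0,-0.6],[20,-16.5,0],1],[[0,0,-0.7],[23,-19,0],1],[[0,0,-0.807],[26,-21.5,1],1],[[0,0,-0.807],[29,-24,2],1],[[0,0,-0.807],[32,-26.3,4],1],[[0,0,-0.807],[35,-28.7,6],1],[[0,0,-0.807],[38,-31,8],1],[[0,0,-0.807],[40,-32.8,9],1],[[0,0,-0.807],[41.05,-33.6,9.65],1],[[0,0,-0.807],[41.05,-33.6,9.65],1],[[0,0,-0.807],[41.05,-33.6,9.65],1]])

```text
clock: 1.43
position: [0.4733, -0.1662, 0.1297]
ee_rot: [-2.691, -1.62, 0.002]
force: [-0.2, -0.2, 0.0]
width: 0.997
gripper_force: 0.0
```

```bash
python3 -c "
from h import *
S=cams.get_image('side');T=cams.get_image('top')
go([.4735,-.1664,.06],62)
c=lambda i,n,g:np.clip(cv2.resize(i,None,fx=n,fy=n,interpolation=2)*float(g),0,255).astype('uint8')
o=np.hstack([c(S[130:265,330:463],3,1),c(T[215:350,320:453],3,1.8)]);cv2.imwrite('pics/c1.png',o)"
```

```text
t 1.5333 pos [ 0.4729 -0.1681  0.1304] shift [ 0.18 -0.03  7.04] turn [-0.0001  0.0008 -0.0019] F [ 0.05 -0.14  0.62] w 1.004 gf 0.0 j [ 0.51  0.37 -0.35  1.96  0.17  0.83 -0.43]
```

View pics/c1.png

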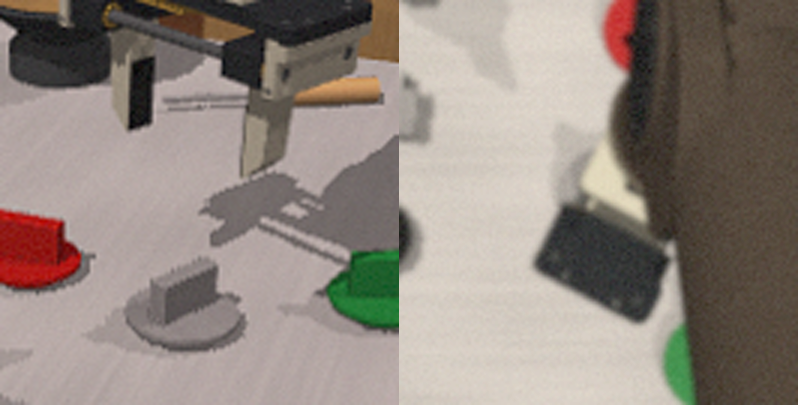

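The gripper is above the plate. The fingertips are at crop (137,130) and (248,178), and the bar top is around crop (185,277), in line below. I'll compare the fingertip midpoint with the projected TCP.

```bash
python3 -c "
from h import *
p=readout.observe()['position'];y=Ro.from_rotvec(readout.observe()['ee_rot']).apply([0,1,0])
print(proj('side',[p,p+.046*y,p-.046*y]))
print(proj('side',[[.4735,-.1664,.043]]))"
```

```text
[[395.05502395 179.04393597]
 [377.66758121 171.82568961]
 [413.74236818 186.8201389 ]]
[[391.63247897 220.55618771]]
```

Call:
drive_tool(commands=[[[0,0,0],[0,0,1.5],0],[[0,0,0],[0,0,3],0],[[0,0,0],[0,0,4],0],[[0,0,0],[0,0,5],0],[[0,0,0],[0,0,6.5],0],[[0,0,0],[0,0,8],0],[[0,0,0],[0,0,9],0],[[0,0,0],[0,0,10],0],[[0,0,0],[0,0,10.6],0],[[0,0,0],[0,0,11],0],[[0,0,0],[0,0,11.2],0],[[0,0,0],[0,0,11.2],0]], newtons=40)

```text
clock: 2.53
position: [0.4736, -0.1668, 0.0181]
ee_rot: [2.693, 1.618, -0.0]
force: [0.8, 0.4, -0.2]
width: 0.496
gripper_force: 0.0
```

```bash
python3 -c "
from h import *
S=cams.get_image('side')
go([.4735,-.1664,.017],62)
cv2.imwrite('pics/c2.png',cv2.resize(S[165:265,330:463],None,fx=4,fy=4,interpolation=2))"
```

```text
t 2.5833 pos [ 0.4737 -0.1669  0.0184] shift [ 0.03 -0.04  0.14] turn [ 0.0003 -0.     -0.0003] F [-0.89 -1.04  0.32] w 0.504 gf 0.0 j [ 0.45  0.54 -0.29  2.06  0.27  0.58 -0.52]
```

View pics/c2.png

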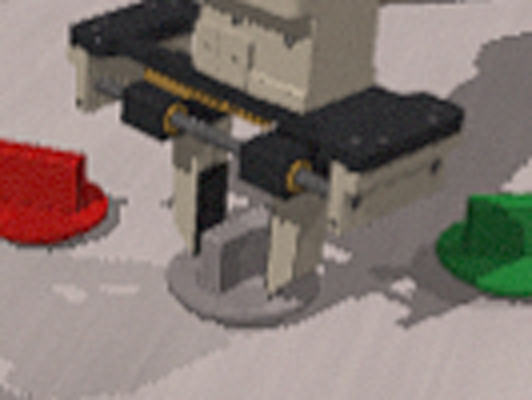

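The fingers straddle the bar, with tips at crop (195,250) and (272,292) just above the disc. I'll close them and then lift.

Call:
drive_tool(commands=[[[0,0,0],[0,0,0],-1],[[0,0,0],[0,0,0],-1],[[0,0,0],[0,0,0],-1],[[0,0,0],[0,0,0],-1],[[0,0,0],[0,0,0],-1],[[0,0,0],[0,0,0],-1],[[0,0,0],[0,0,0],-1],[[0,0,0],[0,0,0],-1]], newtons=40)

```text
clock: 3.25
position: [0.4736, -0.1669, 0.0184]
ee_rot: [2.693, 1.617, 0.0]
force: [0.4, -0.6, 3.1]
width: 0.153
gripper_force: 40.0
```

Call:
drive_tool(commands=[[[0,0,0],[0,0,-0.5],-1],[[0,0,0],[0,0,-1.5],-1],[[0,0,0],[0,0,-3],-1],[[0,0,0],[0,0,-5],-1],[[0,0,0],[0,0,-7.5],-1],[[0,0,0],[0,0,-10],-1],[[0,0,0],[0,0,-12],-1],[[0,0,0],[0,0,-14],-1],[[0,0,0],[0,0,-15],-1],[[0,0,0],[0,0,-15],-1]])

```text
clock: 4.08
position: [0.4748, -0.167, 0.1708]
ee_rot: [2.69, 1.616, 0.004]
force: [0.6, -0.2, -1.9]
width: 0.145
gripper_force: 40.0
```

```bash
python3 -c "
from h import *
go([.4729,.2724,.1672],62);go([.4729,.2724,.1672],90)"
```

```text
t 4.0833 pos [ 0.4748 -0.167   0.1708] shift [ 38.7  -20.81   0.3 ] turn [ 0.0042 -0.0007 -0.0004] F [ 0.61 -0.19 -1.88] w 0.145 gf 39.99936819076538 j [ 0.52  0.32 -0.37  1.92  0.15  0.92 -0.4 ]
t 4.0833 pos [ 0.4748 -0.167   0.1708] shift [ 38.7  -20.81   0.3 ] turn [ 4.200e-03  4.000e-04 -4.891e-01] F [ 0.61 -0.19 -1.88] w 0.145 gf 39.99936819076538 j [ 0.52  0.32 -0.37  1.92  0.15  0.92 -0.4 ]
```

Call:
drive_tool(commands=[[[0,0,0],[1,-0.53,0],-1],[[0,0,0],[3,-1.6,0],-1],[[0,0,0],[5.5,-2.93,0],-1],[[0,0,0],[8.3,-4.42,0],-1],[[0,0,0],[11.1,-5.92,0],-1],[[0,0,0],[13.9,-7.41,0],-1],[[0,0,0],[16.7,-8.9,0],-1],[[0,0,0],[19.5,-10.39,0],-1],[[0,0,0],[22.3,-11.88,0],-1],[[0,0,0],[25.1,-13.38,0],-1],[[0,0,0],[27.9,-14.87,0],-1],[[0,0,0],[30.7,-16.36,0],-1],[[0,0,0],[33.5,-17.85,0],-1],[[0,0,0],[35.8,-19.08,0],-1],[[0,0,0],[37.6,-20.04,0],-1],[[0,0,0],[38.4,-20.46,0],-1],[[0,0,0],[38.75,-20.65,0],-1],[[0,0,0],[38.75,-20.65,0],-1],[[0,0,0],[38.75,-20.65,0],-1],[[0,0,0],[38.75,-20.65,0],-1]])

```text
clock: 5.75
position: [0.4734, 0.2705, 0.1678]
ee_rot: [2.694, 1.615, -0.002]
force: [-0.3, 0.4, -2.3]
width: 0.151
gripper_force: 40.0
```

```bash
python3 -c "
from h import *
S=cams.get_image('side');T=cams.get_image('top')
go([.4729,.2724,.1],62)
c=lambda i,n,g:np.clip(cv2.resize(i,None,fx=n,fy=n,interpolation=2)*float(g),0,255).astype('uint8')
o=np.hstack([c(S[260:410,220:353],3.9,1),c(T[200:350,120:190],3.9,1.8)]);cv2.imwrite('pics/c3.png',o);print(o.shape)"
```

```text
t 5.85 pos [0.4736 0.2708 0.1681] shift [ 0.11 -0.14  6.81] turn [ 0.0004  0.0007 -0.0023] F [-0.04 -0.53 -1.68] w 0.152 gf 39.999452233314514 j [-0.24  0.42 -0.5   1.81  0.24  0.97 -1.34]
(585, 792, 3)
```

View pics/c3.png

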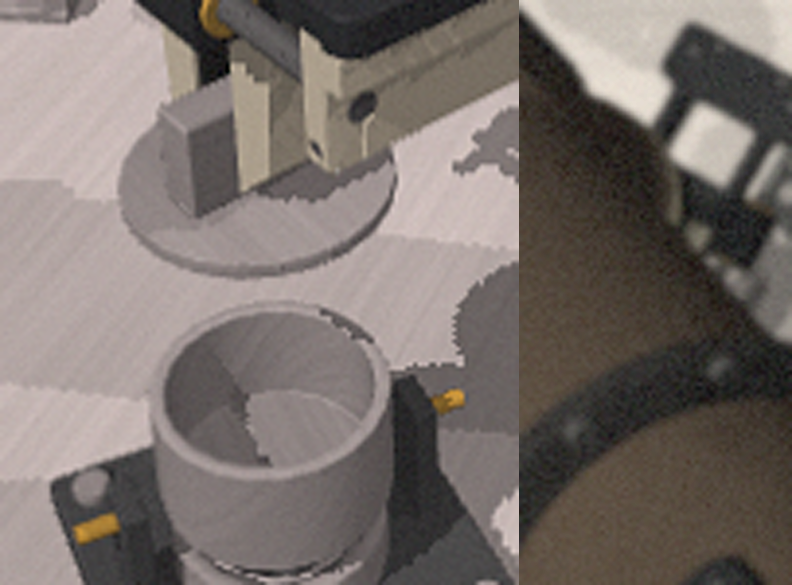

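The plate hangs level above the cup. The disc's edge runs through crop (118,188), (250,268) and (397,180), and the rim's outer edge through (150,395), (270,300), (391,400) and (270,480). The top view is blocked by the arm, so I'll compare the two circles from the side ray casts.

```bash
python3 -c "
from h import *
f=lambda P:(np.array(P,float)+.5)/3.9+[219.5,259.5]
d=f([(118,188),(130,222),(165,252),(210,267),(250,268),(300,258),(350,235),(385,205),(397,180),(130,150),(150,122)])
r=f([(150,395),(155,365),(175,335),(210,312),(270,300),(330,312),(370,340),(390,380),(391,400),(385,420),(360,450),(320,472),(270,480),(215,468),(170,437)])
for z in(.160,.163,.166):print(z,circ(plane('side',d,z)))
for z in(.081,.084):print(z,circ(plane('side',r,z)))"
```

```text
0.16 (array([0.47568843, 0.26734082]), np.float64(76.94314275064946))
0.163 (array([0.47381887, 0.27057995]), np.float64(76.19153350378281))
0.166 (array([0.47194931, 0.27381908]), np.float64(75.43992425691428))
0.081 (array([0.47492222, 0.26958363]), np.float64(72.3330544958143))
0.084 (array([0.47344113, 0.2721426 ]), np.float64(71.7710459094441))
```

Call:
drive_tool(commands=[[[0,0,0],[0.1,-0.1,0.5],-1],[[0,0,0],[0.1,-0.1,1.5],-1],[[0,0,0],[0.1,-0.1,2.5],-1],[[0,0,0],[0.1,-0.1,3.5],-1],[[0,0,0],[0.1,-0.1,4.5],-1],[[0,0,0],[0.1,-0.1,5.2],-1],[[0,0,0],[0.1,-0.1,5.7],-1],[[0,0,0],[0.1,-0.1,5.9],-1],[[0,0,0],[0.1,-0.1,6.1],-1],[[0,0,0],[0.1,-0.1,6.3],-1],[[0,0,0],[0.1,-0.1,6.5],-1],[[0,0,0],[0.1,-0.1,6.6],-1],[[0,0,0],[0.1,-0.1,6.7],-1],[[0,0,0],[0.1,-0.1,6.8],-1],[[0,0,0],[0.1,-0.1,6.9],-1],[[0,0,0],[0.1,-0.1,7.0],-1],[[0,0,0],[0.1,-0.1,7.1],-1],[[0,0,0],[0.1,-0.1,7.2],-1],[[0,0,0],[0.1,-0.1,7.2],-1]])

```text
clock: 7.43
position: [0.4728, 0.2735, 0.096]
ee_rot: [2.693, 1.618, -0.001]
force: [0.1, 0.4, -2.1]
width: 0.147
gripper_force: 40.0
```

```bash
python3 -c "
from h import *
S=cams.get_image('side')
go([.4729,.2724,.1],62)
cv2.imwrite('pics/c4.png',cv2.resize(S[300:420,220:373],None,fx=5,fy=5,interpolation=2))"
```

```text
t 7.4833 pos [0.4728 0.2736 0.0961] shift [-0.1   0.06 -0.39] turn [-0.0001  0.0002 -0.0004] F [ 0.38  0.52 -2.11] w 0.149 gf 39.99947011470795 j [-0.28  0.5  -0.47  1.88  0.3   0.82 -1.4 ]
```

View pics/c4.png

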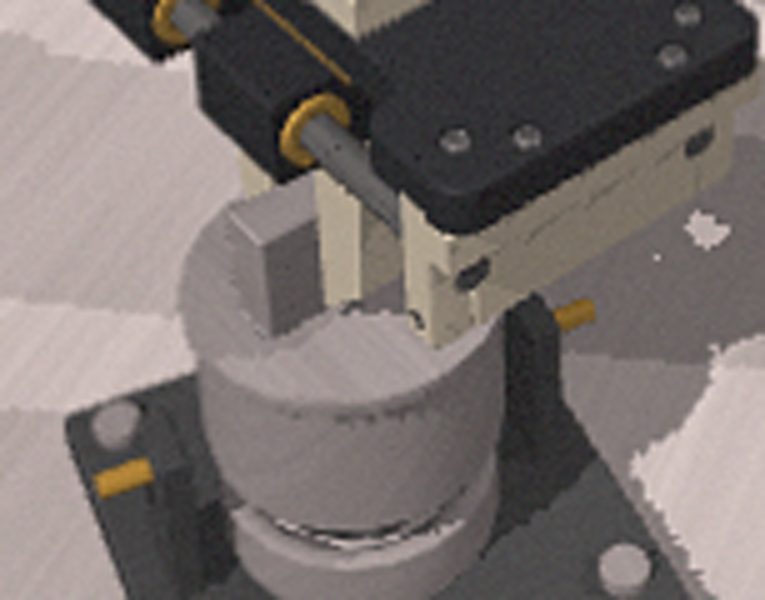

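The plate is about to seat: disc edges are at crop columns 180 and 505, cup walls at 200 and 500, with a thin gap around (340,410). It sits about 1 mm too far along tool +x, so I'll trim that and lower gently.

Call:
drive_tool(commands=[[[0,0,0],[-0.05,0,0],-1],[[0,0,0],[-0.1,0,0],-1],[[0,0,0],[-0.1,0,0.05],-1],[[0,0,0],[-0.1,0,0.1],-1],[[0,0,0],[-0.1,0,0.15],-1],[[0,0,0],[-0.1,0,0.2],-1],[[0,0,0],[-0.1,0,0.25],-1],[[0,0,0],[-0.1,0,0.25],-1],[[0,0,0],[-0.1,0,0.25],-1],[[0,0,0],[-0.1,0,0.25],-1]])

```text
clock: 8.32
position: [0.4724, 0.2727, 0.0939]
ee_rot: [2.693, 1.618, 0.0]
force: [-1.8, -1.8, 2.5]
width: 0.147
gripper_force: 40.0
```

Contact is made, with about 4.6 N of change on the tool. I'll press on slowly.

Call:
drive_tool(commands=[[[0,0,0],[0,0,0.05],-1],[[0,0,0],[0,0,0.1],-1],[[0,0,0],[0,0,0.15],-1],[[0,0,0],[0,0,0.2],-1],[[0,0,0],[0,0,0.25],-1],[[0,0,0],[0,0,0.3],-1],[[0,0,0],[0,0,0.35],-1],[[0,0,0],[0,0,0.4],-1],[[0,0,0],[0,0,0.45],-1],[[0,0,0],[0,0,0.5],-1],[[0,0,0],[0,0,0.55],-1],[[0,0,0],[0,0,0.6],-1],[[0,0,0],[0,0,0.6],-1],[[0,0,0],[0,0,0.6],-1]])

```text
clock: 9.48
position: [0.4724, 0.2727, 0.0878]
ee_rot: [2.693, 1.617, 0.0]
force: [-1.6, -1.8, 6.4]
width: 0.153
gripper_force: 40.0
```

Call:
drive_tool(commands=[[[0,0,0],[0,0,0.05],-1],[[0,0,0],[0,0,0.1],-1],[[0,0,0],[0,0,0.15],-1],[[0,0,0],[0,0,0.2],-1],[[0,0,0],[0,0,0.25],-1],[[0,0,0],[0,0,0.3],-1],[[0,0,0],[0,0,0.35],-1],[[0,0,0],[0,0,0.4],-1],[[0,0,0],[0,0,0.45],-1],[[0,0,0],[0,0,0.5],-1],[[0,0,0],[0,0,0.55],-1],[[0,0,0],[0,0,0.6],-1],[[0,0,0],[0,0,0.65],-1],[[0,0,0],[0,0,0.65],-1],[[0,0,0],[0,0,0.65],-1]])

```text
clock: 10.73
position: [0.4725, 0.2728, 0.0816]
ee_rot: [2.693, 1.617, 0.0]
force: [-1.9, -1.9, 10.0]
width: 0.15
gripper_force: 40.0
```

Call:
drive_tool(commands=[[[0,0,0],[0,0,0.03],-1],[[0,0,0],[0,0,0.06],-1],[[0,0,0],[0,0,0.09],-1],[[0,0,0],[0,0,0.12],-1],[[0,0,0],[0,0,0.12],-1],[[0,0,0],[0,0,0.12],-1]])

```text
clock: 11.23
position: [0.4725, 0.2728, 0.0804]
ee_rot: [2.693, 1.617, 0.0]
force: [-3.1, -3.2, 9.3]
width: 0.149
gripper_force: 40.0
```

Call:
drive_tool(commands=[[[0,0,0],[0,0,0.02],-1],[[0,0,0],[0,0,0.04],-1],[[0,0,0],[0,0,0.06],-1],[[0,0,0],[0,0,0.06],-1],[[0,0,0],[0,0,0.06],-1]])

```text
clock: 11.65
position: [0.4725, 0.2728, 0.0803]
ee_rot: [2.693, 1.617, 0.001]
force: [-3.8, -4.0, 16.3]
width: 0.151
gripper_force: 40.0
```

The force jumped and z stopped, so the cup is on the stop. I'll hold here and check.

Call:
drive_tool(commands=[[[0,0,0],[0,0,0.02],-1],[[0,0,0],[0,0,0.02],-1],[[0,0,0],[0,0,0.02],-1],[[0,0,0],[0,0,0.02],-1],[[0,0,0],[0,0,0.02],-1],[[0,0,0],[0,0,0.02],-1],[[0,0,0],[0,0,0.02],-1],[[0,0,0],[0,0,0.02],-1],[[0,0,0],[0,0,0.02],-1],[[0,0,0],[0,0,0.02],-1]])

```text
clock: 12.48
position: [0.4725, 0.2728, 0.0803]
ee_rot: [2.693, 1.617, 0.001]
force: [-4.5, -4.3, 18.4]
width: 0.15
gripper_force: 40.0
```

```bash
python3 -c "
from h import *
S=cams.get_image('side')
go([.4729,.2724,.08],62)
cv2.imwrite('pics/c5.png',cv2.resize(S[300:420,220:373],None,fx=5,fy=5,interpolation=2))"
```

```text
t 12.5333 pos [0.4725 0.2729 0.0803] shift [-0.02  0.06  0.03] turn [ 0.0008 -0.0003 -0.0004] F [-5.05 -3.88 17.84] w 0.151 gf 40.005789399147034 j [-0.29  0.52 -0.46  1.9   0.32  0.79 -1.41]
```

View pics/c5.png

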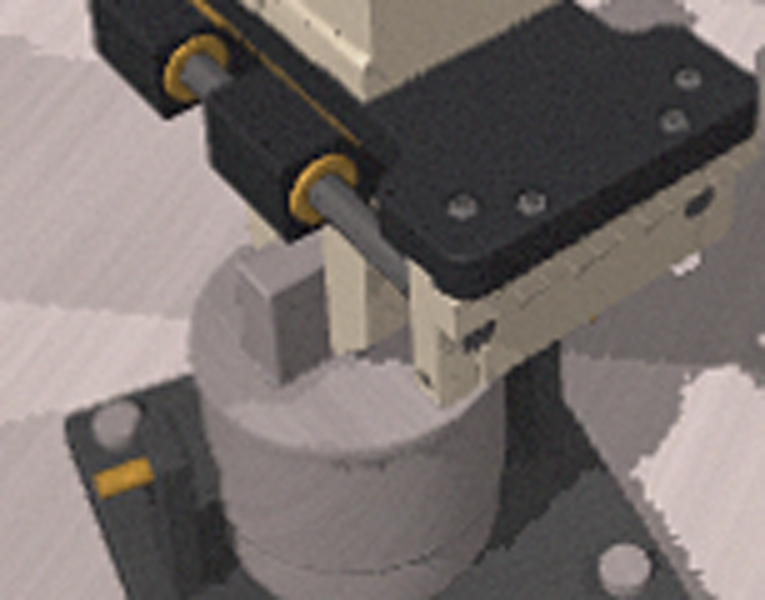

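The gap between cup and stop ring is closed (seam at crop (370,570)). The disc, at columns 188–510, sits centred and flush on the cup. Handing in.

```bash
python3 -c "
from cell import job
print(job.sign_off())"
```

```text
the job is handed in; nothing more can be done
None
```

The end plate is seated level on the cup and held pressed on the hard stop with about 18 N, gripped at 40 N; I handed the job in after about 12.5 s, nothing but the plate was picked up, and the sign-off gave no verdict.

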